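# Lock and seal the last lid corner of a pump control box

### The job

One corner of the pump control box's lid is still unlocked and uncapped. Take the stubby driver from its block, turn that corner's slotted lid screw clockwise (seen from above) fully home and stand the driver back in its block as it was; then pick up the loose sealing cap, press it down over that screw until it clicks past the snap lugs and sits fully down on its flange, and go on pressing: finish with your fingers on the cap, still holding it pushed down firmly, with about a kilo's force. Leave the other things on the bench where they are.

Things in the scene. Friction and masses are not known exactly. Their poses are not given: they have to be found in the camera images.
- pump_box: light grey plastic pump control box lying lid up on a plywood board, fixed. Board 190 (x) x 270 (y) x 18 mm, box on it 150 x 220 x 80 mm: lid's top 98 mm above the bench. Origin: centre of the board's underside, z up. Lid locks at x = +-50, y = +-82 mm: three wear caps (126 mm above the bench), one (any of the four) is open. Mid-lid: flat plate, lamp 12 mm high, button 7 mm high.
- post: the open lid lock, fixed: grey flange 45 mm across, 4 mm thick, and on it a collar 13 mm high. Origin: centre of the flange's top face (102 mm above the bench), where the cap's rim sits when home; axes as the box's. Collar: 4 rigid round guide posts, outer radius 14.5 mm, between them 4 sprung lugs whose noses reach radius 18 mm, 6.6 mm up, and give inwards. Its well, 19 mm wide, holds the screw.
- screw (a joint): captive quarter-turn screw in the middle of post: brass head 18 mm across, top 6 mm above the flange, straight slot right across it 5 mm wide, slot floor 1.5 mm above the flange. 0 = open (slot along post's y), grows clockwise seen from above, 1.571 = home at its stop (slot along post's x): slot angle from post's x, anticlockwise = pi/2 - value. Starts at 0.25 to 0.55; stiff (0.06 N m), stays put.
- driver: stubby flat-blade screwdriver, 105 mm long, about 90 g, upright in its block. Origin: centre of the blade's tip; z up the shaft to the handle, x along the blade's width. Blade 14 mm wide (x), 2.5 mm thick (y), 14 mm long; shaft 8 mm round; black handle from 50 to 105 mm above the tip, 36 mm along x, 28 mm across y (its flat sides: close the fingers along y).
- driver_grip (a point): middle of the driver's handle, on its axis, 82 mm above the blade's tip.
- block: wooden tool block 70 (x) x 100 (y) x 60 mm high, fixed, with a square hole 20 mm wide right through its middle where the driver stands: the handle's foot rests on the block's top, the blade's tip is 10 mm above the bench. Four thin bits stand 8 mm proud near its corners. Origin: centre of its underside, z up.
- cap: loose sealing cap, like the fitted ones: grey plastic dome 42 mm across, 24 mm high, 25 g, open underneath. Origin: centre of the rim, z up. Lip at the rim: bore 32 mm, 3 mm high; above it bore 37 mm. On the lock it meets the lugs with its rim 10 mm above the flange; push rises to about 10 N, drops (click) by 4 mm above it, then the rim goes down to the flange: home, origin on post's.
- tape: bystander: roll of black tape, 76 mm across, 19 mm high, lying flat.
- wrench: bystander: steel wrench lying on the bench.
- jar: bystander: glass jar, 68 mm across, 85 mm high.
- pipe_cap: bystander: white pipe end cap, 68 mm across, 43 mm high.
Things that resemble listed ones, but are neither listed nor needed, are in the scene too. Leave any blue look-alike of the cap alone. There is more than one size of the driver; the job needs the smaller.

How it is judged:
On the way, in this order (a step that is already met when the one before it is completed fails the run):
1. the screw is turned fully home with the driver in its slot (value of joint screw above 1.43 rad and z of driver in the frame of post below 0.006 m and horizontal distance between driver and post below 0.008 m), for 0.1 s.
2. the driver stands in its block again (horizontal distance between driver and block below 0.01 m and z of driver in the frame of block below 0.014 m and angle between driver's own z axis and vertical below 0.15 rad and contact force between the fingers and driver below 0.2 N), for 0.2 s.
3. the cap has clicked home and is still pressed (z of cap in the frame of post below 0.002 m and horizontal distance between cap and post below 0.003 m and contact force between cap and post above 5 N), for 0.5 s.
At the end, for the whole second after the job is handed in: The screw is home (over 1.43 rad), the driver stands in its block, the cap sits on the post's flange (rim within 2 mm, centred within 3 mm, level within 0.08 rad), and the fingers are on the cap and keep pushing it onto the lock with more than 5 N through the last second (all of step 3 and value of joint screw above 1.43 rad and horizontal distance between driver and block below 0.01 m and z of driver in the frame of block below 0.014 m and angle between driver's own z axis and vertical below 0.15 rad and z of cap in the frame of post above -0.002 m and angle between the z axis of cap and the z axis of post, either way round below 0.08 rad and contact force between the fingers and cap above 2 N); the arm keeps its last pose, push and grip.
It fails at once if a bystander was pushed more than 30 mm (distance of any of tape, wrench, jar, pipe_cap from where it was at the start of the episode above 0.03 m).
It also fails if it takes over 72 s, if anything falls off the work surface, if the arm or the gripper's body presses on something with over 40 N, if the wrist force passes 120 N, or if a joint passes its speed limit or range.

### The arm

A 6-joint arm with a two-finger parallel gripper is mounted at the origin on the work surface. World frame = base frame: x ahead of the robot, y to its left, z up, the work surface at z = 0. Lengths are in m, angles in rad, forces in N, time in s.
With the tool pointing down it reaches from about 0.325 to 1 m from the base axis. Payload 5.1 kg.
Tool frame: the origin (TCP) lies midway between the tips of the shut fingers; the grasp point (between the pads) lies 19 mm behind it (r.grip_depth is the distance from the TCP to the grasp point, in m); z points along the fingers, y is the line along which they close (so a half turn about z gives the same grasp; the last joint's range is limited). The gripper opens to 85 mm and grips with 20 to 120 N. Pads are 22 mm wide; open, the fingers measure 114 mm over their backs; the gripper's body (76 mm by 85 mm) begins 54 mm behind the grasp point. The pads swing forward as they close: fully open they stand 13 mm farther back than shut.
Start: joints at [1.214, 0.124, 1.65, -0, 1.367, -0.083], TCP at [0.176, 0.626, 0.231] pointing down, gripper open.
Joint ranges: [-2.61, 2.61], [-1.02, 2.33], [0.03, 2.71], [-1.35, 4.49], [0.32, 2.68], [-2.91, 2.91]. Speed limits (rad/s): [2.57, 2.57, 3.14, 3.14, 3.14, 3.14].

### API

Orientations are given as a 3x3 rotation matrix whose columns are the frame's x, y, z axes.
In Python, from workcell import r gives the robot as it stands. The module is installed in compiled form; this text tells all that it offers.
- The arm moves only by the shell command python3 -m jog 'ROWS' [OPENING]. ROWS is JSON, a list of rows, each a list of 2 entries, a list of its own where there are three numbers: the shift along the tool's x, y, z in mm, then the turn about the tool's z in degrees. In form: [[[x, y, z], spin], ...]. A call has 1 to 20 rows; each row is the pose to reach, as a shift and turn from the pose commanded when the call began, along the tool's axes at that moment; what a row does not reach only later rows make up. A row lasts 1/10 s, in which the tool goes at most 50 mm and 8.59 degrees, less where a joint would pass 70% of its speed; a pose out of reach is approached as far as the arm can. A call with a gripper value outside its range is refused whole. OPENING is the opening in per cent of the stroke, from 0 (shut) to 100 (fully open), set as the call begins (- or left out, the last holds). The fingers move at their own pace and stop on an object; the grip force is fixed at half the most. Time passes only in rows, so rows that repeat a pose let the fingers close. It gives the time, the measured TCP pose, the force, the opening and the grip force at its end, in the units of the state.
- r.get_obs(): the state, without advancing time (a new reading comes with each control period).
- r.camera(name): name is "scene" or "top"; returns a dict with "pixels" (420x560x3 uint8, red, green, blue), "intrinsics" (3x3 intrinsics, pixels), "distortion" ([k1, k2, p1, p2, k3] as OpenCV has them; the pictures are not rectified), "world_from_camera" (4x4, takes a point from camera to world coordinates). Camera axes: x right, y down, z forward; pixel columns grow to the right and rows downward; lengths in m; the calibration is good to about 2 mm. A picture is of the moment at which its call begins. There is no depth.
- r.sign_off(): hands the job in; it is judged then, once.
The state is a dict: "t": time; "qpos": joint angles; "qd": joint speeds; "tau": joint torques, N m; "ee_pos": TCP position; "tool_rot": TCP orientation; "ft_force": force on the tool from outside, world axes, zero at the start; "moment": the same for the moment, N m; "finger_gap": finger opening in m; "gripper_force": force on a finger pad.
Only numpy, scipy, OpenCV 4.12 (cv2) and the standard library are available. Lean on these libraries where they do the work, as an engineer would, in place of code of your own. Each camera call takes 0.05 s, during which the arm holds its last target. There are 200 camera calls.

## Working session

There is one attempt and no reset: what is moved stays moved. The work goes in short steps, Python scripts to look and compute and a shell command to move; the robot and the scene stay as the last step left them, time stands still between calls to the robot, and variables do not carry over. Pictures are saved under pics/ and viewed, at most 10 in all, crops included, and the job is handed in when it is done.

```bash
mkdir -p pics; cat > h.py <<'E'
import numpy as np, cv2
from workcell import r
def shot(n,save=None):
    c=r.camera(n)
    if save: cv2.imwrite(save,cv2.cvtColor(c["pixels"],cv2.COLOR_RGB2BGR))
    return c
def ray(c,px):
    px=np.array(px,float).reshape(-1,1,2)
    u=cv2.undistortPoints(px,np.array(c["intrinsics"]),np.array(c["distortion"])).reshape(-1,2)
    T=np.array(c["world_from_camera"])
    d=np.c_[u,np.ones(len(u))]@T[:3,:3].T
    return T[:3,3],d
def onz(c,px,z):
    o,d=ray(c,px)
    return o+d*((z-o[2])/d[:,2])[:,None]
def proj(c,P):
    T=np.linalg.inv(np.array(c["world_from_camera"]))
    return cv2.projectPoints(np.array(P,float).reshape(-1,3),cv2.Rodrigues(T[:3,:3])[0],T[:3,3],np.array(c["intrinsics"]),np.array(c["distortion"]))[0].reshape(-1,2)
E
python3 - <<'E'
from h import *
a=shot("scene","pics/s0.png");b=shot("top","pics/t0.png")
for c in (a,b): print(np.round(c["intrinsics"],1).tolist(),np.round(c["world_from_camera"],3).tolist())
o=r.get_obs();print(o["t"],o["ee_pos"],np.round(o["tool_rot"],3).tolist(),o["ft_force"],o["finger_gap"])
E
```

```text
[[494.8, 0.0, 278.4], [0.0, 494.8, 210.2], [0.0, 0.0, 1.0]] [[0.59, 0.6, -0.54, 1.181], [0.807, -0.425, 0.41, -0.509], [0.017, -0.678, -0.735, 0.98], [0.0, 0.0, 0.0, 1.0]]
[[453.7, 0.0, 281.5], [0.0, 453.7, 214.1], [0.0, 0.0, 1.0]] [[0.02, -0.994, 0.108, 0.396], [-1.0, -0.02, -0.0, 0.001], [0.002, -0.108, -0.994, 1.183], [0.0, 0.0, 0.0, 1.0]]
0.1 [0.17560216 0.62525698 0.23017045] [[-0.963, 0.27, -0.001], [0.27, 0.963, -0.002], [0.0, -0.002, -1.0]] [0.15980212 0.21959475 0.04308714] 0.0850051948712388
```

View pics/s0.png

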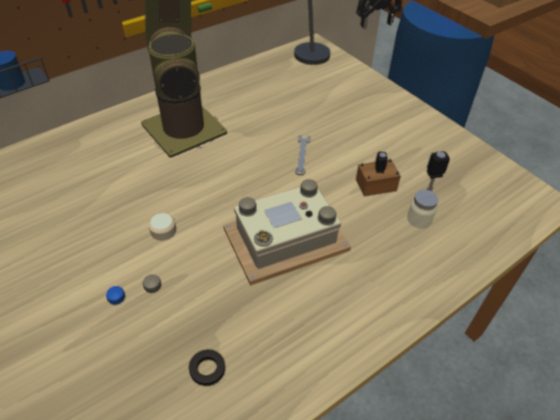

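View pics/t0.png

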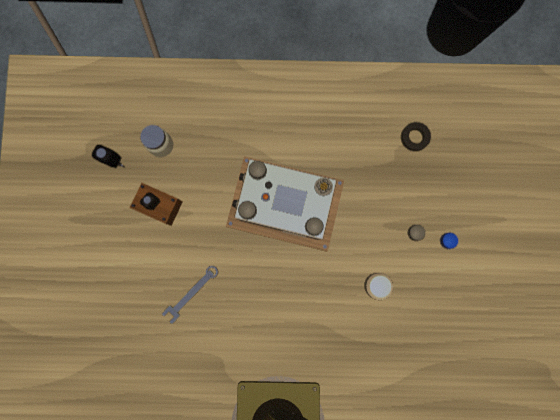

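The scene view shows the open lock at (263,238), the grey cap at (152,283) and the blue look-alike at (116,295). A driver stands in the wooden block at (381,160), and a second, larger driver at (437,165). In the top view these are: lock (323,186), grey cap (417,232), blue (450,241), block (156,203), other driver (106,157). The target driver is the one in the block, and the target cap is the grey one. I'll confirm both in one crop sheet.

```bash
python3 - <<'E'
import cv2,numpy as np
s=cv2.imread("pics/s0.png");t=cv2.imread("pics/t0.png")
def cr(i,x,y,w,h): return cv2.resize(i[y:y+h,x:x+w],(400,300),interpolation=cv2.INTER_CUBIC)
g=np.vstack([np.hstack([cr(t,85,140,100,75)*1,cr(t,223,150,124,93)]),np.hstack([cr(s,350,140,112,84),cr(s,225,180,124,93)])])
g=np.clip(g.astype(float)*1.3,0,255).astype(np.uint8)
cv2.imwrite("pics/c0.png",g)
g=np.hstack([cr(t,395,215,80,60),cr(s,95,255,80,60)]);cv2.imwrite("pics/c1.png",np.clip(g*1.4,0,255).astype(np.uint8))
E
```

```text
(no output)
```

View pics/c0.png

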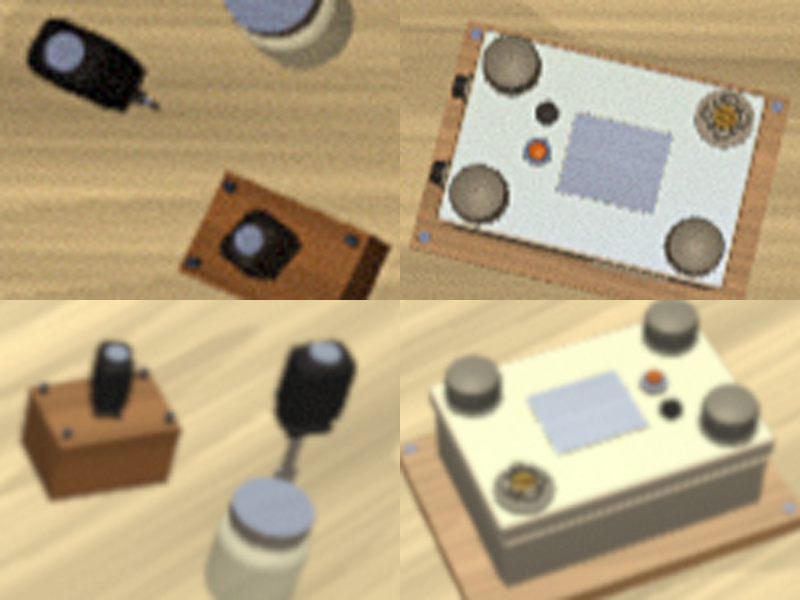

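View pics/c1.png

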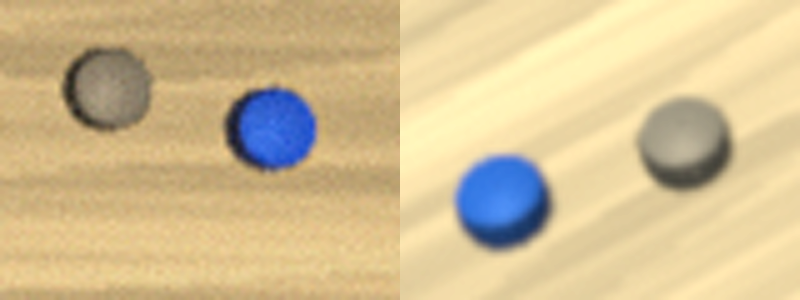

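The crops confirm it. The compact driver stands upright in the wooden block, while the other is longer and stands tilted with its shaft exposed. The grey cap is left of the blue one, and the open lock with its brass screw is the box corner at top-view (323,186). Next I'll measure them.

```bash
cat > m0.py <<'E'
from h import *
C={n:shot(n) for n in("scene","top")}
def blob(m,x,y,w,h,show=None):
    k=np.zeros(m.shape,np.uint8);k[y:y+h,x:x+w]=m[y:y+h,x:x+w]
    k=cv2.morphologyEx(k,cv2.MORPH_OPEN,np.ones((2,2),np.uint8))
    cs,_=cv2.findContours(k,cv2.RETR_EXTERNAL,cv2.CHAIN_APPROX_NONE)
    return max(cs,key=cv2.contourArea)
def cen(c):
    M=cv2.moments(c);return [M['m10']/M['m00'],M['m01']/M['m00']]
def rect(c,cnt,z):
    w=onz(c,cnt.reshape(-1,2),z)[:,:2]
    (p,s,a)=cv2.minAreaRect((w*1000).astype(np.float32))
    return np.round(p,1),np.round(s,1),round(a,1)
for n,c in C.items():
    im=c["pixels"];hsv=cv2.cvtColor(im,cv2.COLOR_RGB2HSV).astype(int);H,S,V=hsv[...,0],hsv[...,1],hsv[...,2]
    B=im[...,2].astype(int);R=im[...,0].astype(int)
    if n=="top": lid=(225,150,125,105);blk=(125,178,65,52);dr=(135,185,30,30);cap=(405,220,24,26);drx=1;post=(310,172,28,28)
    else: lid=(225,180,124,93);blk=(350,155,55,42);dr=(370,145,22,35);cap=(138,270,26,26);post=(248,225,32,28)
    grey=(S<60)
    x,y,w,h=lid;print(n)
    if n=="top":
        cnt=blob(((S<70)&(V>140)).astype(np.uint8),*lid);print("lid",cv2.contourArea(cnt),rect(c,cnt,.098))
        cnt=blob(((H<12)&(S>110)&(V<170)).astype(np.uint8),*blk);print("blk",cv2.contourArea(cnt),rect(c,cnt,.06))
    pl=blob(((B-R>8)&(V>60)).astype(np.uint8),*lid);print("plate",cv2.contourArea(pl),cen(pl),rect(c,pl,.0985))
    d=blob(((B-R>5)&(V>50)).astype(np.uint8),*dr);print("drvtop",cv2.contourArea(d),cen(d),onz(c,cen(d),.115)[0])
    hb=blob((V<60).astype(np.uint8),*dr);print("hand",cv2.contourArea(hb),cen(hb),rect(c,hb,.115))
    k=blob(((S<95)).astype(np.uint8),*cap);print("cap",cv2.contourArea(k),cen(k),onz(c,cen(k),.012)[0],rect(c,k,.018))
    for nm,(x,y,w,h) in {"cap":cap,"post":post}.items(): pass
E
python3 m0.py
```

```text
scene
plate 445.5 [283.3482977927422, 215.1791994014216] (array([551.9, -15.7]), array([68.1, 56.8]), 77.6)
drvtop 14.0 [383.5, 155.5] [0.54685972 0.32184848 0.115     ]
hand 126.5 [381.62450592885375, 164.77602108036888] (array([571.8, 291.6]), array([26.4, 62.4]), 45.2)
cap 625.0 [151.5, 283.5] [ 0.48638933 -0.34908454  0.012     ] (array([ 489.7, -350.3]), array([59.2, 78.5]), 62.5)
top
lid 3959.5 (array([550.8, -10. ]), array([216.9, 146.8]), 77.6)
blk 1.0 (array([522.6, 265. ]), array([2.6, 2.5]), 2.6)
plate 677.5 [290.0993849938499, 201.05953259532592] (array([546.3, -19. ]), array([72.1, 60.2]), 77.0)
drvtop 30.5 [147.72677595628414, 200.46448087431693] [0.53909406 0.31891653 0.115     ]
hand 149.5 [151.79375696767, 202.67335562987736] (array([535.6, 311.9]), array([38.6, 36.3]), 52.8)
cap 199.0 [417.72696817420433, 233.28056951423784] [ 0.48128599 -0.35196392  0.012     ] (array([ 481.6, -349.6]), array([41.1, 42.5]), 45.0)
```

```bash
cat > m1.py <<'E'
from m0 import *
c=C["top"];im=c["pixels"]
print("pix",im[205,168],im[196,140],im[203,152],im[212,170],im[218,172], "bench",im[230,150])
hsv=cv2.cvtColor(im,cv2.COLOR_RGB2HSV).astype(int);H,S,V=[hsv[...,i] for i in range(3)]
m=(V<115).astype(np.uint8)
cnt=blob(m,125,178,65,52);print("blk",cv2.contourArea(cnt),cnt.reshape(-1,2).min(0),cnt.reshape(-1,2).max(0),rect(c,cnt,.06))
hb=blob((V<50).astype(np.uint8),135,185,30,30);w=onz(c,hb.reshape(-1,2),.1)[:,:2]*1000
print(np.round(w).tolist())
for n,c in C.items():
    im=c["pixels"].astype(int);hsv=cv2.cvtColor(c["pixels"],cv2.COLOR_RGB2HSV).astype(int)
    x,y=(310,172) if n=="top" else (248,224)
    sat=hsv[y:y+28,x:x+30,1]
    lidm=((hsv[...,1]<80)&(hsv[...,2]<135)|(hsv[...,2]<110)).astype(np.uint8)
    k=blob(lidm,x,y,29,28);print(n,"post dark",cv2.contourArea(k),cen(k),onz(c,cen(k),.106)[0],rect(c,k,.106))
    # brass: yellow
    b=((hsv[...,1]>110)&(hsv[...,0]>12)&(hsv[...,0]<30)).astype(np.uint8);
    k=blob(b,x+6,y+5,17,17);print("brass",cv2.contourArea(k),cen(k),onz(c,cen(k),.108)[0])
    gx,gy=(405,220) if n=="top" else (138,270)
    ms=((hsv[...,1]<(105))&(hsv[...,2]<175)).astype(np.uint8); print(np.percentile(hsv[gy:gy+26,gx:gx+26,1],[10,30,60,90]))
    b2=np.median(hsv[gy-6:gy,gx:gx+26,1]);k=blob((hsv[...,1]<0.75*b2).astype(np.uint8),gx,gy,26,26)
    print("cap",cv2.contourArea(k),cen(k),onz(c,cen(k),.012)[0],rect(c,k,.018))
E
python3 m1.py|sed -n '/pix/,$p'
```

```text
Traceback (most recent call last):
  File "m1.py", line 1, in <module>
    from m0 import *
  File "m0.py", line 23, in <module>
    cnt=blob(((H<12)&(S>110)&(V<170)).astype(np.uint8),*blk);print("blk",cv2.contourArea(cnt),rect(c,cnt,.06))
  File "m0.py", line 7, in blob
    return max(cs,key=cv2.contourArea)
ValueError: max() iterable argument is empty
```

```bash
sed -i '/"blk",cv2/d' m0.py; python3 m1.py|sed -n '/pix/,$p'
```

```text
pix [107  64  39] [105  63  26] [23 19 16] [89 52 29] [42 29  9] bench [141 123  93]
blk 1195.0 [131 184] [183 226] (array([535.6, 311.7]), array([115.3,  69.7]), 66.8)
[[557.0, 324.0], [554.0, 326.0], [552.0, 326.0], [552.0, 323.0], [552.0, 321.0], [550.0, 318.0], [547.0, 316.0], [545.0, 313.0], [542.0, 313.0], [540.0, 313.0], [538.0, 313.0], [535.0, 315.0], [533.0, 317.0], [530.0, 320.0], [530.0, 322.0], [530.0, 325.0], [530.0, 327.0], [532.0, 329.0], [535.0, 332.0], [537.0, 335.0], [540.0, 335.0], [542.0, 335.0], [542.0, 337.0], [540.0, 337.0], [537.0, 339.0], [535.0, 339.0], [532.0, 339.0], [530.0, 337.0], [530.0, 334.0], [528.0, 332.0], [525.0, 329.0], [523.0, 327.0], [520.0, 324.0], [520.0, 322.0], [520.0, 319.0], [521.0, 317.0], [518.0, 314.0], [518.0, 312.0], [518.0, 310.0], [518.0, 307.0], [521.0, 305.0], [523.0, 305.0], [526.0, 303.0], [528.0, 300.0], [531.0, 298.0], [533.0, 296.0], [536.0, 294.0], [538.0, 294.0], [540.0, 294.0], [543.0, 296.0], [545.0, 297.0], [545.0, 299.0], [548.0, 301.0], [550.0, 304.0], [552.0, 306.0], [555.0, 309.0], [555.0, 311.0], [557.0, 314.0], [557.0, 316.0], [557.0, 319.0], [557.0, 321.0]]
scene post dark 192.0 [263.9713541666667, 239.29513888888889] [ 0.59238352 -0.10066961  0.106     ] (array([ 591.5, -100. ]), array([36.7, 41.2]), 54.6)
brass 21.0 [263.77777777777777, 236.5] [ 0.58672293 -0.09722756  0.108     ]
[45. 49. 77. 79.]
cap 209.5 [152.3190135242641, 284.04216388225933] [ 0.48887719 -0.34819698  0.012     ] (array([ 492.5, -349.7]), array([37.2, 46.8]), 62.8)
top post dark 240.0 [324.1381944444444, 187.3111111111111] [ 0.5806832  -0.10024398  0.106     ] (array([581.5, -99.9]), array([43.9, 43.3]), 0.7)
brass 35.0 [324.34285714285716, 186.71428571428572] [ 0.58180097 -0.10053317  0.108     ]
[ 61.   85.5  99.  104. ]
cap 155.5 [417.86816720257235, 233.18327974276528] [ 0.48154517 -0.35233153  0.012     ] (array([ 481.6, -349.7]), array([36. , 38.6]), 1.1)
```

```bash
python3 -m jog '[[[-43,-20,0],7],[[-87,-39,0],7.5],[[-130,-59,0],7.5],[[-173,-79,0],7.5],[[-216,-98,0],7.5],[[-260,-118,0],7.5],[[-303,-138,0],7.5],[[-346,-157,0],7.5],[[-390,-177,20],7.5],[[-433,-197,40],7.5],[[-433,-197,75],7.5],[[-433,-197,75],7.5],[[-433,-197,75],7.5]]' 60
python3 - <<'E'
from h import *
a=shot("scene");b=shot("top")
o=r.get_obs();p=o["ee_pos"];print(p,o["tool_rot"].round(3).tolist(),o["finger_gap"],o["ft_force"])
u=proj(a,p)[0];v=proj(b,p)[0];print(u,v)
A=a["pixels"][105:215,325:465];B=b["pixels"][150:255,85:225]
g=np.hstack([cv2.resize(A,(400,314),interpolation=3),cv2.resize(B,(400,314),interpolation=3)])
cv2.imwrite("pics/g1.png",np.clip(g[...,::-1]*1.5,0,255).astype(np.uint8));np.save("hov.npy",[0])
E
```

```text
t: 1.7
ee_pos: [0.5387, 0.3189, 0.1557]
tool_rot: [[-0.919, 0.394, -0.002], [0.394, 0.919, -0.001], [0.002, -0.002, -1.0]]
ft_force: [0.3, 0.1, -0.2]
finger_gap: 0.0514
gripper_force: 0.0
[0.5397326  0.32027861 0.15855304] [[-0.92, 0.393, 0.003], [0.393, 0.92, 0.001], [-0.002, 0.002, -1.0]] 0.05129311952854941 [-0.18211048  0.79552589  0.66856867]
[383.97743811 141.6692851 ] [141.57104508 197.52959758]
```

View pics/g1.png

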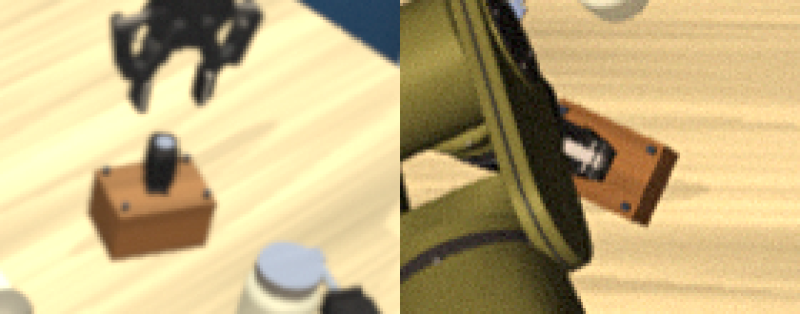

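The fingertips are at about (374,142) and (396,140) in the scene view, so their midpoint (385,141) matches the projected TCP (384,142). The driver's top is near (382,155). I'll refine the offset in the scene view.

```bash
python3 - <<'E'
from h import *
a=shot("scene");im=a["pixels"];V=im.max(2).astype(int)
for z in(.115,.0875,.06): print(z,proj(a,[.539,.319,z])[0])
for d in([.549,.319,.0875],[.539,.329,.0875]): print(proj(a,d)[0])
k=(V[148:180,366:400]<75)
print("\n".join("".join("#" if q else "." for q in row) for row in k))
r2=(im[...,0].astype(int)-im[...,2]>40)&(V<150)
m=r2[150:205,345:410].astype(np.uint8);cs,_=cv2.findContours(m,cv2.RETR_EXTERNAL,cv2.CHAIN_APPROX_NONE);q=max(cs,key=cv2.contourArea).reshape(-1,2)+[345,150]
h=cv2.convexHull(q);print(cv2.approxPolyDP(h,2.5,True).reshape(-1,2).tolist())
u=np.array([.919,-.394]);v=np.array([.394,.919])
for i,j in((1,1),(1,-1),(-1,-1),(-1,1)):
  x=np.array([.539,.319])+i*.035*u+j*.05*v; print(i,j,proj(a,[*x,.06])[0],proj(a,[*x,0])[0])
E
```

```text
0.115 [380.68634977 154.31146184]
0.0875 [379.01176918 161.97684792]
0.06 [377.38169165 169.42202929]
[381.58217304 164.00007931]
[381.63624204 160.58114795]
..................................
..................................
..................................
..................................
.............#....................
............##....................
............#.....................
...........###....................
...........###....................
...........##########.............
...........##########.............
..........###########.............
..........############..#.........
..........############............
.........############.............
.........############.............
.........############.............
..........###########.............
.........###########..............
.........###########..............
.........###########..............
..........#########...............
..........########................
..........########................
...........#######................
...............................#..
..................................
..................................
..................................
..................................
..................................
..................................
[[400, 176], [396, 191], [366, 196], [355, 179], [358, 164], [392, 160]]
1 1 [398.98707575 175.41874157] [394.87383421 190.89590225]
1 -1 [364.66322634 180.59636516] [361.56183773 196.13527987]
-1 -1 [356.15413996 163.55298121] [353.4256664  179.10634181]
-1 1 [389.48453301 158.78011056] [385.80358979 174.26084436]
```

```bash
python3 -m jog '[[[0,0,30],0],[[0,0,60],0],[[0,0,75],0],[[0,0,83],0],[[0,0,83],0]]' && python3 -m jog '[[[0,0,0],0],[[0,0,0],0],[[0,0,0],0],[[0,0,0],0],[[0,0,0],0],[[0,0,0],0]]' 0
python3 - <<'E'
from workcell import r
import numpy as np
o=[r.get_obs() for _ in range(3)]
for q in o: print(q["ee_pos"],q["qpos"].round(3) if hasattr(q["qpos"],"round") else q["qpos"],q["ft_force"],q["moment"])
E
```

```text
t: 2.35
ee_pos: [0.5391, 0.3194, 0.0733]
tool_rot: [[-0.92, 0.393, -0.0], [0.393, 0.92, -0.0], [0.0, -0.0, -1.0]]
ft_force: [0.0, -0.6, 0.8]
finger_gap: 0.0513
gripper_force: 0.0
t: 2.95
ee_pos: [0.5407, 0.3197, 0.0754]
tool_rot: [[-0.919, 0.394, 0.003], [0.394, 0.919, 0.002], [-0.002, 0.003, -1.0]]
ft_force: [-0.4, -0.1, 6.2]
finger_gap: 0.0275
gripper_force: 59.5
[0.54068558 0.31971496 0.07544835] [ 0.449  0.215  1.823  0.     1.1   -0.718] [-0.35206673 -0.11535691  6.24848559] [ 0.04675662  0.11063495 -0.0251286 ]
[0.54068558 0.31971496 0.07544835] [ 0.449  0.215  1.823  0.     1.1   -0.718] [-0.35206673 -0.11535691  6.24848559] [ 0.04675662  0.11063495 -0.0251286 ]
[0.54068558 0.31971496 0.07544835] [ 0.449  0.215  1.823  0.     1.1   -0.718] [-0.35206673 -0.11535691  6.24848559] [ 0.04675662  0.11063495 -0.0251286 ]
```

```bash
python3 -m jog '[[[0,0,-20],0],[[0,0,-60],0],[[0,0,-110],0],[[0,0,-155],0],[[0,0,-165],0],[[0,0,-165],0]]'
python3 - <<'E'
from h import *
out=[]
g=np.arange(-26,26,.13)
X,Y=np.meshgrid(g,g)  # image right = X', down
for n,off in(("top",(.5818,-.1004)),("scene",(.5870,-.0975))):
    fr=[];
    for i in range(6): c=shot(n);fr.append(c["pixels"].astype(float))
    I=np.mean(fr,0)
    P=np.c_[off[0]-Y.ravel()/1000,off[1]-X.ravel()/1000,np.full(X.size,.106)] # up=+x world,right=-y
    uv=proj(c,P).reshape(*X.shape,2).astype(np.float32)
    w=cv2.remap(I.astype(np.float32),uv[...,0],uv[...,1],cv2.INTER_CUBIC)
    np.save(f"w_{n}.npy",w)
    out.append(np.clip(w*1.6,0,255).astype(np.uint8)[...,::-1])
g=np.hstack(out);print(g.shape);cv2.imwrite("pics/slot.png",cv2.copyMakeBorder(g,0,0,0,0,0)[:, :800])
E
```

```text
t: 3.55
ee_pos: [0.5405, 0.3195, 0.2413]
tool_rot: [[-0.919, 0.394, 0.005], [0.394, 0.919, 0.002], [-0.003, 0.004, -1.0]]
ft_force: [0.3, 0.5, -0.9]
finger_gap: 0.0274
gripper_force: 60.1
(400, 800, 3)
```

View pics/slot.png

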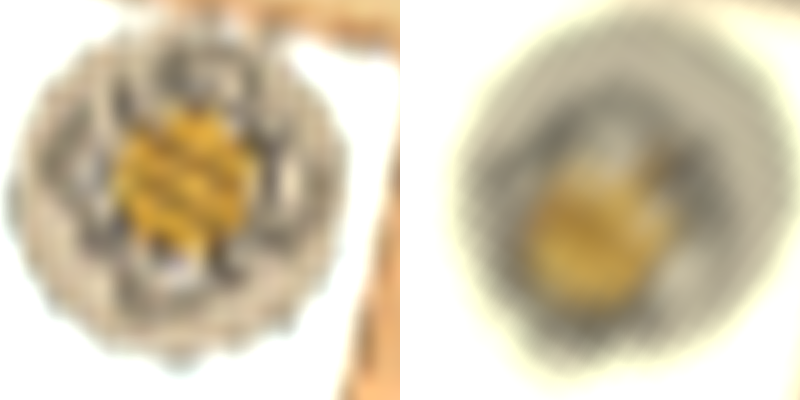

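The rectified top view (left panel) shows the flange centred near (178,188) and the brass head near (185,177). The slot's two dark edges run right and down at about 30°, which is roughly 60° in world axes. Next, numbers for these.

```bash
python3 - <<'E'
from h import *
w=np.load("w_top.npy").astype(np.float32);hsv=cv2.cvtColor(np.clip(w,0,255).astype(np.uint8),cv2.COLOR_RGB2HSV).astype(int)
m=((hsv[...,1]>130)).astype(np.uint8);m[:100]=0;m[270:]=0;m[:,:80]=0;m[:,290:]=0
m=cv2.morphologyEx(m,cv2.MORPH_CLOSE,np.ones((25,25),np.uint8))
cs,_=cv2.findContours(m,0,1);k=max(cs,key=cv2.contourArea);(c0,rad)=cv2.minEnclosingCircle(k);M=cv2.moments(k);cb=(M['m10']/M['m00'],M['m01']/M['m00'])
print("brass",cb,c0,rad/7.7,cv2.contourArea(k)/7.7**2)
lid=((w.min(2)>125)).astype(np.uint8) ; f=(1-lid); f[:, 352:]=0; f=cv2.morphologyEx(f,cv2.MORPH_OPEN,np.ones((41,41),np.uint8))
cs,_=cv2.findContours(f,0,1);k=max(cs,key=cv2.contourArea);e=cv2.fitEllipse(k);print("flange",e, e[1][0]/7.7)
g=cv2.GaussianBlur(w.mean(2),(0,0),3)
gx=cv2.Sobel(g,5,1,0);gy=cv2.Sobel(g,5,0,1)
Y,X=np.mgrid[:400,:400];s=(X-cb[0])**2+(Y-cb[1])**2<(5.5*7.7)**2
J=[(gx*gx)[s].sum(),(gx*gy)[s].sum(),(gy*gy)[s].sum()]
th=.5*np.arctan2(2*J[1],J[0]-J[2]);d=th+np.pi/2 # line dir in image
print("line img deg",np.degrees(d)%180,"coh",np.hypot(J[0]-J[2],2*J[1])/(J[0]+J[2]))
# two edges: dark profile across
n=np.array([np.cos(th),np.sin(th)]);t=((X-cb[0])*n[0]+(Y-cb[1])*n[1])/7.7
print([(b,round(float(g[s&(abs(t-b)<.25)].mean()),1)) for b in np.arange(-5,5.1,.5)],n)
c=shot("top");print(proj(c,[.5818,-.1004,.106]))
E
```

```text
brass (184.75384096710494, 181.5222149978327) (186.84385681152344, 180.42654418945312) 9.319668063869724 233.46264125484902
flange ((189.13079833984375, 175.88705444335938), (320.11346435546875, 391.8598937988281), 36.3009033203125) 41.57317718902191
line img deg 31.50238 coh 0.6953559
[(np.float64(-5.0), 84.8), (np.float64(-4.5), 82.6), (np.float64(-4.0), 79.5), (np.float64(-3.5), 76.6), (np.float64(-3.0), 74.9), (np.float64(-2.5), 74.9), (np.float64(-2.0), 76.6), (np.float64(-1.5), 79.5), (np.float64(-1.0), 82.6), (np.float64(-0.5), 85.1), (np.float64(0.0), 86.1), (np.float64(0.5), 85.3), (np.float64(1.0), 82.8), (np.float64(1.5), 79.6), (np.float64(2.0), 76.5), (np.float64(2.5), 74.6), (np.float64(3.0), 74.4), (np.float64(3.5), 76.1), (np.float64(4.0), 79.2), (np.float64(4.5), 82.9), (np.float64(5.0), 86.8)] [ 0.52253395 -0.85261846]
[[324.20756151 186.85367103]]
```

```bash
python3 -m jog '[[[-15,-27,0],8],[[-32,-57,0],16],[[-48,-85,0],24],[[-65,-115,0],32],[[-82,-145,0],40],[[-98,-175,0],48],[[-115,-205,0],56],[[-131,-234,0],64],[[-148,-264,0],72],[[-165,-294,0],80],[[-181,-323,0],88],[[-198,-353,0],96],[[-205,-365.5,0],98.3],[[-205,-365.5,20],98.3],[[-205,-365.5,35],98.3],[[-205,-365.5,35],98.3],[[-205,-365.5,35],98.3]]'
cat > hov.py <<'E'
from h import *
import sys
P=[r.get_obs()["ee_pos"]]
fr=[]
for i in range(6):
    a=shot("scene");fr.append(a["pixels"].astype(float));P.append(r.get_obs()["ee_pos"])
p=np.mean(P,0);o=r.get_obs();R=np.array(o["tool_rot"]);print(p.round(4),"std",np.std(P,0).round(4),"tx ang",np.degrees(np.arctan2(R[1,0],R[0,0])),o["qpos"])
I=np.clip(np.mean(fr,0)*1.3,0,255).astype(np.uint8)
tip=p+R@[0,0,.063];print("tip px pred",proj(a,tip)[0],"post pred",proj(a,[.5839,-.0983,.108])[0],proj(a,tip-[0,0,.02])[0])
x0,y0=225,150
cv2.imwrite(sys.argv[1],cv2.resize(I[y0:y0+110,x0:x0+80,::-1],None,fx=5.4,fy=5.4,interpolation=3))
E
python3 hov.py pics/h2.png
```

```text
t: 5.9
ee_pos: [0.5836, -0.0969, 0.2027]
tool_rot: [[0.521, 0.853, -0.001], [0.853, -0.521, 0.001], [-0.0, -0.001, -1.0]]
ft_force: [-0.9, 0.2, -1.0]
finger_gap: 0.0272
gripper_force: 60.0
[ 0.5842 -0.0973  0.204 ] std [0.0003 0.0002 0.0006] tx ang 58.53816355015132 [-2.55964223e-01  1.55990482e-02  1.81044204e+00  1.55080144e-05
  1.31413292e+00  2.93144773e-01]
tip px pred [263.07788907 226.41858466] post pred [262.68511227 235.93305374] [263.12882811 232.18185684]
```

View pics/h2.png

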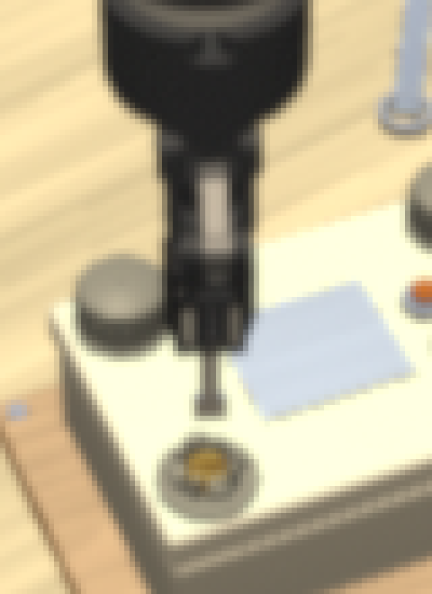

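The blade tip at crop (209,413) sits directly over the brass head at (207,466), matching the predicted pixels. Descending.

```bash
python3 -m jog '[[[0,0,15],0],[[0,0,25],0],[[0,0,29],0],[[0,0,31],0],[[0,0,31],0]]' | egrep 'pos|force'; python3 -m jog '[[[0,0,2],0],[[0,0,3],0],[[0,0,3],0]]'| egrep 'pos|force';  python3 -m jog '[[[0,0,1],0],[[0,0,2],0],[[0,0,2],0]]'| egrep 'pos|force'
```

```text
ee_pos: [0.5834, -0.0975, 0.1731]
ft_force: [-2.8, 1.2, 7.0]
gripper_force: 61.0
ee_pos: [0.5838, -0.0976, 0.1725]
ft_force: [-6.9, 3.1, 15.6]
gripper_force: 62.2
ee_pos: [0.5844, -0.0978, 0.1687]
ft_force: [-2.0, 0.7, 7.6]
gripper_force: 61.4
```

```bash
python3 -m jog '[[[0,0,0],5],[[0,0,0],10],[[0,0,0],15],[[0,0,0],20],[[0,0,0],25],[[0,0,0],30],[[0,0,0],30]]' | egrep 'pos|force'; python3 -c "
from workcell import r;o=r.get_obs();print(o['moment'],o['ft_force'])"
```

```text
ee_pos: [0.5852, -0.0983, 0.1687]
ft_force: [0.2, -1.1, 6.0]
gripper_force: 60.9
[-0.19451117 -0.11665079  0.0586312 ] [ 0.24733836 -1.07183278  6.02480512]
```

```bash
python3 -m jog '[[[0,0,0],7],[[0,0,0],14],[[0,0,0],21],[[0,0,0],28],[[0,0,0],35],[[0,0,0],41],[[0,0,0],46],[[0,0,0],50],[[0,0,0],50],[[0,0,0],50]]' | egrep 'pos|force|rot'; python3 -c "
from workcell import r;o=r.get_obs();print(o['moment'],o['ft_force'])"
```

```text
ee_pos: [0.5854, -0.0988, 0.1688]
tool_rot: [[0.931, -0.366, 0.004], [-0.366, -0.931, -0.003], [0.005, 0.001, -1.0]]
ft_force: [0.6, -2.4, 5.8]
gripper_force: 60.8
[-0.5167944  -0.22802383  0.01706112] [ 0.60148227 -2.39387759  5.79163116]
```

```bash
for i in 1 2; do python3 -m jog '[[[0,0,0],3],[[0,0,0],6],[[0,0,0],6]]' | egrep 'ft_f'; python3 -c "
from workcell import r;o=r.get_obs();print(o['moment'])"; done
```

```text
ft_force: [1.6, -2.5, 4.5]
[-0.55185778 -0.29790422  0.08077973]
ft_force: [0.7, -2.3, 5.8]
[-0.51277271 -0.19351828  0.17642951]
```

```bash
python3 -m jog '[[[0,0,0],-6],[[0,0,0],-12],[[0,0,-10],-12],[[0,0,-40],-12],[[0,0,-71],-12],[[0,0,-71],-12]]' | egrep 'pos|rot|force'; python3 -m jog '[[[-8,-15,0],-8],[[-20,-40,0],-16],[[-33,-64,0],-24],[[-46,-88,0],-32],[[-59,-113,0],-40],[[-72,-138,0],-48],[[-85,-163,0],-56],[[-98,-188,0],-64],[[-111,-213,0],-72],[[-124,-238,0],-80],[[-137,-263,0],-88],[[-150,-288,0],-96],[[-163,-313,0],-104],[[-176,-338,0],-112],[[-189,-363,0],-120],[[-193.9,-373.2,0],-128],[[-193.9,-373.2,0],-136],[[-193.9,-373.2,0],-144],[[-193.9,-373.2,0],-150],[[-193.9,-373.2,0],-150]]'| egrep 'pos|rot'; python3 -m jog '[[[0,0,20],-8],[[0,0,50],-16],[[0,0,70],-24],[[0,0,90],-28.3],[[0,0,90],-28.3],[[0,0,90],-28.3]]'
```

```text
ee_pos: [0.5861, -0.0981, 0.2435]
tool_rot: [[0.93, -0.368, 0.008], [-0.368, -0.93, -0.002], [0.008, -0.001, -1.0]]
ft_force: [-0.0, 0.8, 0.0]
gripper_force: 60.1
ee_pos: [0.5394, 0.3205, 0.2365]
tool_rot: [[-0.622, 0.783, -0.003], [0.783, 0.622, -0.001], [0.001, -0.003, -1.0]]
t: 12.8
ee_pos: [0.5398, 0.3204, 0.1476]
tool_rot: [[-0.918, 0.397, -0.002], [0.397, 0.918, -0.001], [0.001, -0.001, -1.0]]
ft_force: [-0.3, 0.1, 0.2]
finger_gap: 0.0271
gripper_force: 60.1
```

```bash
python3 -m jog '[[[0,0,12],0],[[0,0,20],0],[[0,0,26],0],[[0,0,30],0],[[0,0,30],0]]'| egrep 'pos|ft_f';  python3 -m jog '[[[0,0,3],0],[[0,0,6],0],[[0,0,6],0]]'| egrep 'pos|ft_f'
```

```text
ee_pos: [0.5397, 0.3204, 0.1174]
ft_force: [0.8, 0.5, -2.0]
ee_pos: [0.54, 0.3205, 0.1119]
ft_force: [-0.1, 0.2, -1.0]
```

```bash
python3 -m jog '[[[0,0,12],0],[[0,0,24],0],[[0,0,32],0],[[0,0,35],0],[[0,0,35],0]]'| egrep 'pos|ft_f';  python3 -m jog '[[[0,0,1],0],[[0,0,2],0],[[0,0,3],0],[[0,0,3],0]]'| egrep 'pos|ft_f'
```

```text
ee_pos: [0.5399, 0.3205, 0.0766]
ft_force: [-0.6, -0.3, -0.8]
ee_pos: [0.5405, 0.3208, 0.0755]
ft_force: [-1.2, -0.9, 4.6]
```

```bash
python3 -m jog '[[[0,0,0],0],[[0,0,0],0],[[0,0,0],0],[[0,0,0],0],[[0,0,-15],0],[[0,0,-50],0],[[0,0,-95],0],[[0,0,-140],0],[[0,0,-165],0]]' 60
python3 -m jog '[[[-20,-40,0],8],[[-40,-80,0],16],[[-50,-100,0],24],[[-50,-100,0],24]]' | egrep 'pos|rot'
cat > cap.py <<'E'
from h import *
import sys
L={}
for n in("top","scene"):
    fr=[]
    for i in range(5): c=shot(n);fr.append(c["pixels"].astype(float))
    I=np.clip(np.mean(fr,0),0,255).astype(np.uint8);L[n]=(c,I)
for n,(x,y,w,h) in {"top":(405,220,26,26),"scene":(138,270,28,28)}.items():
    c,I=L[n];S=cv2.cvtColor(cv2.GaussianBlur(I,(3,3),0),cv2.COLOR_RGB2HSV)[...,1].astype(float)
    s=S[y:y+h,x:x+w];t,m=cv2.threshold(s.astype(np.uint8),0,1,cv2.THRESH_BINARY_INV+cv2.THRESH_OTSU)
    cs,_=cv2.findContours(m,0,1);k=max(cs,key=cv2.contourArea)+[x,y]
    M=cv2.moments(k);p=[M['m10']/M['m00'],M['m01']/M['m00']]
    print(n,t,cv2.contourArea(k),p,onz(c,p,.012)[0],cv2.boundingRect(k))
    # silhouette hull of predicted cylinder centroid -> iterate
    q=onz(c,p,.012)[0]
    for _ in range(4):
        a=np.linspace(0,6.283,60);P=np.r_[np.c_[q[0]+.021*np.cos(a),q[1]+.021*np.sin(a),0*a],np.c_[q[0]+.020*np.cos(a),q[1]+.020*np.sin(a),0*a+.023]]
        H=cv2.convexHull(proj(c,P).astype(np.float32));M=cv2.moments(H);e=np.array(p)-[M['m10']/M['m00'],M['m01']/M['m00']]
        q=q+onz(c,np.array(p),.012)[0]-onz(c,np.array(p)-e,.012)[0]
    print("  refined",q,"hull area",cv2.contourArea(H))
c,I=L["top"];J=L["scene"][1]
A=cv2.resize(I[175:235,120:200],(400,300),interpolation=3);B=cv2.resize(J[140:205,345:432],(400,300),interpolation=3)
D=cv2.resize(I[162:216,288:360],(400,300),interpolation=3);E=cv2.resize(J[215:269,230:302],(400,300),interpolation=3)
cv2.imwrite("pics/d3.png",np.clip(np.vstack([np.hstack([A,B]),np.hstack([D,E])])[...,::-1]*1.4,0,255).astype(np.uint8))
print([r.get_obs()[k] for k in("t","ee_pos")])
E
python3 cap.py
```

```text
t: 15.4
ee_pos: [0.5417, 0.3214, 0.2459]
tool_rot: [[-0.919, 0.394, 0.007], [0.394, 0.919, 0.003], [-0.005, 0.006, -1.0]]
ft_force: [-0.4, -0.2, -0.2]
finger_gap: 0.0515
gripper_force: 0.0
ee_pos: [0.5472, 0.2067, 0.2408]
tool_rot: [[-0.676, 0.737, 0.002], [0.737, 0.676, -0.0], [-0.001, 0.001, -1.0]]
top 80.0 172.5 [416.6541062801932, 232.1149758454106] [ 0.48424832 -0.34923456  0.012     ] (409, 225, 16, 15)
  refined [ 0.48441736 -0.34973512  0.012     ] hull area 240.61741262534633
scene 62.0 211.5 [151.3987391646966, 282.9747832939322] [ 0.4849128 -0.3486103  0.012    ] (143, 275, 18, 17)
  refined [ 0.48386385 -0.34828506  0.012     ] hull area 302.2058620394673
[16.3, array([0.54663893, 0.20961008, 0.23917374])]
```

View pics/d3.png

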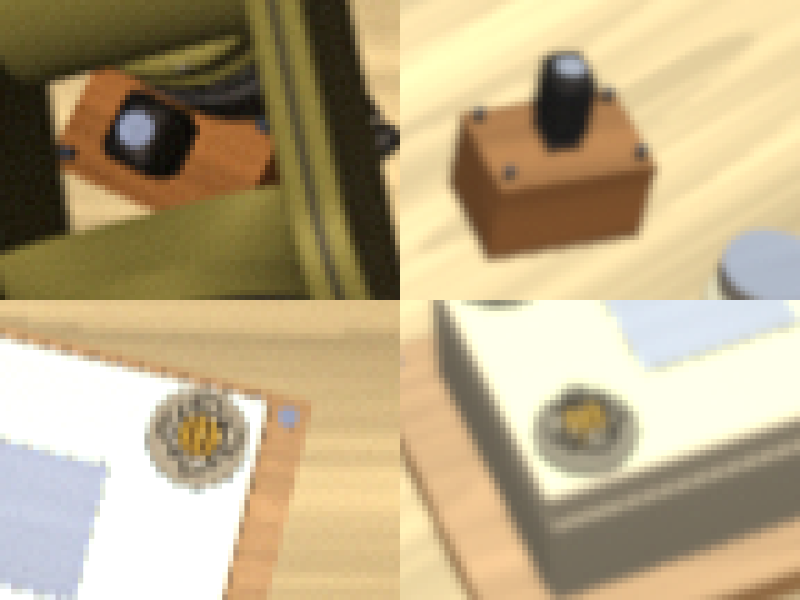

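The driver stands upright in its block (top panels), and the slot now lies along the box's x axis, so the screw is home. Both cameras agree on the cap at (0.484,-0.349). Moving there now.

```bash
python3 -m jog '[[[-18,-21,0],5],[[-46,-53,0],10],[[-74,-85,0],15],[[-102,-117,0],20],[[-130,-149,0],25],[[-158,-181,0],30],[[-186,-213,0],35],[[-214,-245,0],40],[[-242,-277,0],45],[[-270,-309,0],50],[[-298,-341,0],55],[[-326,-373,0],57.3],[[-354,-405,0],57.3],[[-369.2,-423.6,40],57.3],[[-369.2,-423.6,80],57.3],[[-369.2,-423.6,120],57.3],[[-369.2,-423.6,160],57.3],[[-369.2,-423.6,170],57.3],[[-369.2,-423.6,170],57.3]]' 80
python3 - <<'E'
from h import *
P=[]
for i in range(5): a=shot("scene");P.append(r.get_obs()["ee_pos"])
p=np.mean(P,0);print(p,r.get_obs()["qpos"])
# post brass both views averaged
for n,q0 in(("top",(.5839,-.0983)),("scene",(.587,-.097))):
    fr=[]
    for i in range(8): c=shot(n);fr.append(c["pixels"].astype(float))
    I=np.mean(fr,0).astype(np.float32)
    for z in (.108,.102):
        g=np.arange(-30,30,.2);X,Y=np.meshgrid(g,g)
        uv=proj(c,np.c_[q0[0]-Y.ravel()/1e3,q0[1]-X.ravel()/1e3,np.full(X.size,z)]).reshape(*X.shape,2).astype(np.float32)
        w=np.clip(cv2.remap(I,uv[...,0],uv[...,1],cv2.INTER_LINEAR),0,255).astype(np.uint8)
        if z==.108:
            m=(cv2.cvtColor(w,cv2.COLOR_RGB2HSV)[...,1]>115)&(np.hypot(X,Y)<13)
            m=cv2.morphologyEx(m.astype(np.uint8),cv2.MORPH_CLOSE,np.ones((15,15),np.uint8))
            cs,_=cv2.findContours(m,0,1);k=max(cs,key=cv2.contourArea);M=cv2.moments(k);u=(M['m10']/M['m00'],M['m01']/M['m00']);A=cv2.contourArea(k)*.04
            print(n,"brass",q0[0]-(u[1]*.2-30)/1e3,q0[1]-(u[0]*.2-30)/1e3,"area",A,"want 254")
        else:
            # flange edge: from centre outward, strongest dark->bright step near r=22
            G=w.min(2).astype(float);pts=[]
            for t in np.linspace(0,2*np.pi,72,endpoint=False):
                rr=np.arange(18,27,.2);v=cv2.remap(G.astype(np.float32),((rr*np.cos(t)+30)/.2).astype(np.float32)[None],((rr*np.sin(t)+30)/.2).astype(np.float32)[None],cv2.INTER_LINEAR)[0]
                d=v[10:]-v[:-10];i=d.argmax()
                if d[i]>35: pts.append([(rr[i]+1)*np.cos(t),(rr[i]+1)*np.sin(t)])
            e=cv2.fitEllipse(np.array(pts,np.float32));print(n,"flange",len(pts),q0[0]-e[0][1]/1e3,q0[1]-e[0][0]/1e3,np.round(e[1],1))
E
```

```text
t: 18.2
ee_pos: [0.486, -0.3486, 0.0674]
tool_rot: [[0.25, 0.968, -0.003], [0.968, -0.25, 0.003], [0.002, -0.004, -1.0]]
ft_force: [-0.6, 0.8, -0.0]
finger_gap: 0.0687
gripper_force: 0.0
[ 0.48828864 -0.35061595  0.0716792 ] [-7.12116427e-01  1.64485486e-01  1.88808227e+00  1.76270018e-06
  1.08406355e+00 -4.59487360e-01]
top brass 0.5836176390631534 -0.09819717691342535 area 255.04 want 254
top flange 52 0.5833986519813538 -0.09791793208122253 [44.3 45.1]
scene brass 0.5835011510965709 -0.09744065592309867 area 165.06 want 254Traceback (most recent call last):
  File "<stdin>", line 26, in <module>
cv2.error: OpenCV(4.12.0) /io/opencv/modules/imgproc/src/shapedescr.cpp:356: error: (-215:Assertion failed) n >= 0 && (depth == CV_32F || depth == CV_32S) in function 'fitEllipseNoDirect'
```

```bash
for i in 1 2 3; do python3 -m jog '[[[0,0,0],0],[[0,0,0],0]]' | grep pos; python3 -c "
from workcell import r;o=r.get_obs();print(o['ee_pos'],o['qpos'].round(4),o['qd'].round(3))";done
```

```text
ee_pos: [0.4869, -0.3497, 0.0693]
[ 0.48692865 -0.34967881  0.06927242] [-0.7123  0.167   1.8911 -0.      1.0836 -0.4595] [ 0.001 -0.001 -0.001 -0.    -0.001  0.   ]
ee_pos: [0.4869, -0.3497, 0.0693]
[ 0.48691959 -0.34969801  0.0693054 ] [-0.7124  0.167   1.891  -0.      1.0836 -0.4595] [-0.002 -0.     0.001  0.001 -0.001 -0.   ]
ee_pos: [0.4869, -0.3497, 0.0694]
[ 0.48694759 -0.34972596  0.06936788] [-0.7123  0.1669  1.891  -0.      1.0836 -0.4596] [ 0.001  0.     0.001 -0.     0.002  0.001]
```

```bash
python3 -m jog '[[[0,-2.7,10],0],[[0,-2.7,30],0],[[0,-2.7,50],0],[[0,-2.7,58],0],[[0,-2.7,62],0],[[0,-2.7,62],0],[[0,-2.7,62],0],[[0,-2.7,62],0]]' | egrep 'pos|ft_'; python3 -m jog '[[[0,0,0],0],[[0,0,0],0],[[0,0,0],0],[[0,0,0],0],[[0,0,0],0],[[0,0,0],0],[[0,0,0],0]]' 0
```

```text
ee_pos: [0.485, -0.3496, 0.0085]
ft_force: [0.4, 0.2, 0.2]
t: 21.35
ee_pos: [0.485, -0.3496, 0.0085]
tool_rot: [[0.25, 0.968, 0.001], [0.968, -0.25, -0.001], [-0.001, 0.002, -1.0]]
ft_force: [-0.9, 0.5, 5.8]
finger_gap: 0.0393
gripper_force: 60.8
```

```bash
python3 -m jog '[[[0,0,0],0],[[0,0,0],0],[[0,0,0],0],[[0,0,3],0],[[0,0,5],0],[[0,0,5],0]]' 70 | egrep 'pos|ft_|gap'; python3 -m jog '[[[0,0,0],0],[[0,0,0],0],[[0,0,0],0],[[0,0,0],0],[[0,0,0],0],[[0,0,0],0],[[0,0,0],0]]' 0; python3 - <<'E'
from h import *
a=shot("scene","pics/x.png");cv2.imwrite("pics/k4.png",cv2.resize(a["pixels"][225:310,85:215,::-1],(780,510),interpolation=3))
E
```

```text
ee_pos: [0.4839, -0.3487, 0.0016]
ft_force: [-0.2, 0.4, -0.9]
finger_gap: 0.0598
t: 22.65
ee_pos: [0.4846, -0.3493, 0.0027]
tool_rot: [[0.25, 0.968, 0.001], [0.968, -0.25, -0.001], [-0.0, 0.001, -1.0]]
ft_force: [0.5, 0.2, 3.0]
finger_gap: 0.0399
gripper_force: 60.6
```

View pics/k4.png

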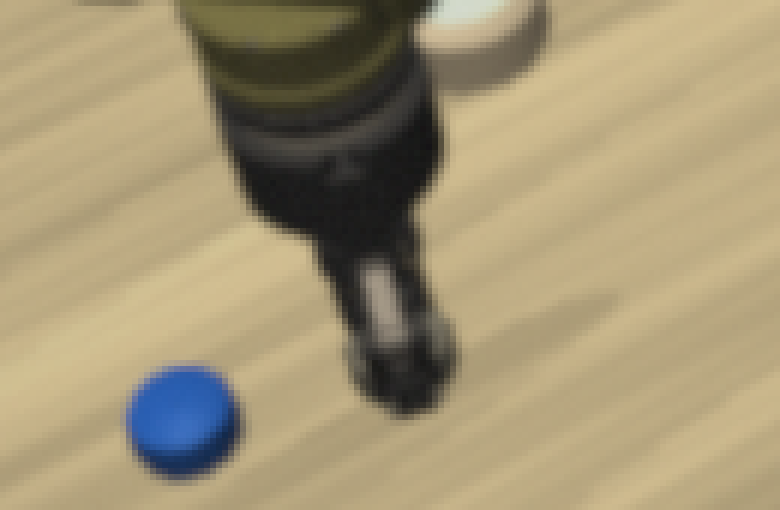

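The scene crop shows the cap's rim evenly on both sides of the closed fingers around (405,360). The blue look-alike at (183,420) is untouched. I'll lift the cap and carry it to the lock.

```bash
python3 -m jog '[[[0,0,-15],0],[[0,0,-50],0],[[0,0,-95],0],[[0,0,-135],0],[[0,0,-150],0],[[20,2.5,-150],0],[[55,6.8,-150],0],[[95,11.7,-150],0],[[135,16.6,-150],0],[[175,21.5,-150],0],[[215,26.4,-150],0],[[250,30.7,-150],0],[[268,32.9,-150],0],[[268,32.9,-140],0],[[268,32.9,-130],0],[[268,32.9,-130],0],[[268,32.9,-130],0],[[268,32.9,-130],0],[[268,32.9,-130],0],[[268,32.9,-130],0]]'; python3 -m jog '[[[0,0,0],0],[[0,0,0],0],[[0,0,0],0]]'
```

```text
t: 24.7
ee_pos: [0.5834, -0.0982, 0.1328]
tool_rot: [[0.251, 0.968, 0.001], [0.968, -0.251, -0.0], [-0.0, 0.001, -1.0]]
ft_force: [0.6, 0.5, -1.1]
finger_gap: 0.0399
gripper_force: 60.6
t: 25.0
ee_pos: [0.5833, -0.0978, 0.1324]
tool_rot: [[0.25, 0.968, 0.0], [0.968, -0.25, -0.0], [0.0, 0.0, -1.0]]
ft_force: [-0.1, -0.2, 0.8]
finger_gap: 0.0399
gripper_force: 60.6
```

```bash
python3 -m jog '[[[0,0,7],0],[[0,0,12],0],[[0,0,12],0]]'|egrep 'pos|ft_'; python3 -m jog '[[[0,0,2],0],[[0,0,4],0],[[0,0,5],0],[[0,0,5],0]]'|egrep 'pos|ft_'
```

```text
ee_pos: [0.5823, -0.0975, 0.1187]
ft_force: [-0.7, -0.2, -0.9]
ee_pos: [0.5834, -0.0978, 0.1154]
ft_force: [0.2, 0.5, -0.7]
```

Now inside the guide posts (rim about 113 mm) with no force. Pressing.

```bash
python3 -m jog '[[[0,0,2],0],[[0,0,4],0],[[0,0,4],0]]'|egrep 'pos|ft_'; python3 -m jog '[[[0,0,1.5],0],[[0,0,3],0],[[0,0,4],0],[[0,0,4],0]]'|egrep 'pos|ft_';  python3 -m jog '[[[0,0,1],0],[[0,0,2],0],[[0,0,2],0]]'|egrep 'pos|ft_'
```

```text
ee_pos: [0.5847, -0.0983, 0.1131]
ft_force: [1.1, -0.3, 4.3]
ee_pos: [0.5841, -0.0982, 0.1076]
ft_force: [4.9, -0.6, -4.3]
ee_pos: [0.5831, -0.0978, 0.1048]
ft_force: [3.3, -1.4, -2.0]
```

```bash
for i in 1 2 3; do python3 -m jog '[[[0,0,0.5],0],[[0,0,1],0],[[0,0,1],0],[[0,0,1],0]]'|egrep 'pos|ft_|gap';done
```

```text
ee_pos: [0.5833, -0.0978, 0.1047]
ft_force: [2.1, -1.5, 1.1]
finger_gap: 0.0401
ee_pos: [0.5833, -0.0978, 0.1046]
ft_force: [-0.6, -1.0, 6.4]
finger_gap: 0.04
ee_pos: [0.5834, -0.0978, 0.1046]
ft_force: [-4.7, -0.5, 11.9]
finger_gap: 0.0398
```

```bash
python3 -m jog '[[[0,0,0.3],0],[[0,0,0.3],0],[[0,0,0.3],0],[[0,0,0.3],0],[[0,0,0.3],0],[[0,0,0.3],0],[[0,0,0.3],0],[[0,0,0.3],0]]'; python3 - <<'E'
from h import *
a=shot("scene");b=shot("top")
A=a["pixels"][195:270,215:315];B=a["pixels"][135:210,345:445]
cv2.imwrite("pics/f5.png",np.clip(np.hstack([cv2.resize(q,(400,300),interpolation=3) for q in(A,B)])[...,::-1]*1.3,0,255).astype(np.uint8))
E
```

```text
t: 28.7
ee_pos: [0.5834, -0.0978, 0.1046]
tool_rot: [[0.25, 0.968, -0.0], [0.968, -0.25, -0.0], [-0.0, -0.0, -1.0]]
ft_force: [-3.7, -0.5, 12.7]
finger_gap: 0.0398
gripper_force: 62.7
```

View pics/f5.png

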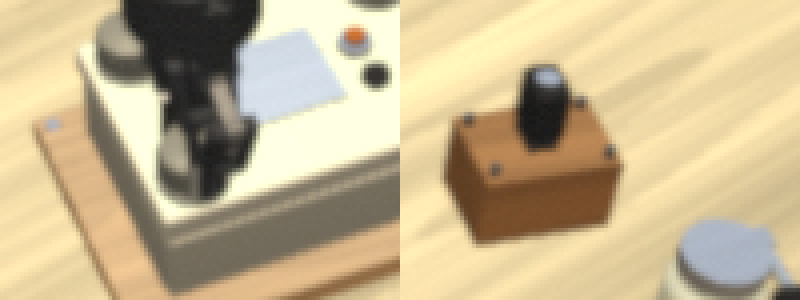

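The cap is down on the flange at crop (190,170), held with a steady 12.7 N, and the driver stands upright in its block. Handing in.

```bash
python3 -c "
from workcell import r
print(r.sign_off())"
```

```text
the job is handed in; nothing more can be done
None
```

I turned the screw home, stood the driver back in its block, clicked the cap down onto its flange and handed the job in with the fingers still pressing it at about 12.7 N; no verdict came back.

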